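# Find the full parts tin on the welding bench

## Task

Three identical closed square tins stand in a row on the welding bench, and just one is full of parts. Working along the row from the robot's left to its right, lift every one of the three clear of the bench in turn, holding each up a moment to feel its weight; the two light ones go back upright where they stood, and the heavy one ends upright in the shallow tray. Set the tins down, do not drop or tip them.

Things in the scene. Friction and masses are not known exactly. Their poses are not given: they have to be found in the camera images.
- tin_left: the tin furthest to the robot's left (largest y). Plain bare-metal square tin, closed cap lid, 60 x 60 mm, 64 mm tall, straight rigid sides. Origin: centre of its underside, on the bench; x, y along its sides, z up. The three look alike: two hold next to nothing (about 0.11 kg in all), one (which, varies) is packed with parts (0.5 to 0.7 kg), weight central.
- tin_middle: the tin in the middle of the row. Plain bare-metal square tin, closed cap lid, 60 x 60 mm, 64 mm tall, straight rigid sides. Origin: centre of its underside, on the bench; x, y along its sides, z up. The three look alike: two hold next to nothing (about 0.11 kg in all), one (which, varies) is packed with parts (0.5 to 0.7 kg), weight central.
- tin_right: the tin furthest to the robot's right (smallest y). Plain bare-metal square tin, closed cap lid, 60 x 60 mm, 64 mm tall, straight rigid sides. Origin: centre of its underside, on the bench; x, y along its sides, z up. The three look alike: two hold next to nothing (about 0.11 kg in all), one (which, varies) is packed with parts (0.5 to 0.7 kg), weight central.
- tray: shallow open grey sheet-metal tray fixed to the bench, 180 mm (its x) by 160 mm (its y), 30 mm high, walls and floor 5 mm thick, at one end of the row (either end; a deep narrow black bin of bolts stands at the other). Origin: centre of its underside, on the bench, z up; its inner floor is 5 mm above.
Things that resemble listed ones, but are neither listed nor needed, are in the scene too. Leave any brown, orange or pink look-alike of the tin_left alone.

How it is judged:
By the outcome, as a careful person would: the job done as asked, in the order asked, and still so for the second after the job is handed in, with the robot touching nothing.
It also fails if it takes over 70 s, if anything falls off the work surface, if the arm or the gripper's body presses on something with over 40 N, if the wrist force passes 120 N, or if a joint passes its speed limit or range.

## Robot

A 6-joint arm with a two-finger parallel gripper is mounted at the origin on the work surface. World frame = base frame: x ahead of the robot, y to its left, z up, the work surface at z = 0. Lengths are in m, angles in degrees, forces in N, time in s.
With the tool pointing down it reaches from about 0.375 to 0.9 m from the base axis. Payload 3.1 kg.
Tool frame: the origin (TCP) lies midway between the tips of the shut fingers; the grasp point (between the pads) lies 19 mm behind it (bot.hold_point_z is the distance from the TCP to the grasp point, in m); z points along the fingers, y is the line along which they close (so a half turn about z gives the same grasp; the last joint's range is limited). The gripper opens to 87 mm and grips with 3 to 60 N. Pads are 19 mm wide; open, the fingers measure 117 mm over their backs; the gripper's body (75 mm by 190 mm) begins 51 mm behind the grasp point.
Start: joints at [-76.117, 30.224, 82.088, -0, 67.689, -10.227], TCP at [0.255, -0.57, 0.223] pointing down, gripper open.
Joint ranges: [-176.69, 176.69], [-43.24, 126.21], [12.49, 139.97], [-82, 262], [0, 151.66], [-163.58, 163.58]. Speed limits (degrees/s): [159.86, 159.86, 180, 180, 180, 180].

## Interface

Orientations are given as a 3x3 rotation matrix whose columns are the frame's x, y, z axes.
In Python, from rig import read_state, optics, order, bot gives the robot as it stands.
- The arm moves only by the tool drive_tool, never from a script. Its argument "steps" is a list of rows, each a list of 7 numbers: the finger opening in mm, from 0 to 87, then the shift along the tool's x, y, z normalised to -1 to 1, where 1 is 0.12 m, then the turn, a rotation vector about the tool's x, y, z normalised to -1 to 1, where 1 is 1.5 rad. In form: [[jaw, tx, ty, tz, ax, ay, az], ...]. A call has 1 to 8 rows; each row is the pose to reach, as a shift and turn from the pose commanded when the call began, along the tool's axes at that moment; what a row does not reach only later rows make up. A row lasts 1/10 s, in which the tool goes at most 50 mm and 8.59 degrees, less where a joint would pass 70% of its speed; a pose out of reach is approached as far as the arm can. A call with a number of a shift or a turn outside -1 to 1 is refused whole. A call with a gripper value outside its range is refused whole. The fingers move at their own pace and stop on an object; the grip force is fixed at half the most. Time passes only in rows, so rows that repeat a pose let the fingers close. It gives the time, the measured TCP pose, the force, the opening and the grip force at its end, in the units of the state.
- read_state(): the state, without advancing time (a new reading comes with each control period).
- optics.capture(name): name is "scene" or "top" or "wrist"; returns a dict with "color" (400x640x3 uint8, blue, green, red), "range_z" (400x640 float32, m along the optical axis (not along the pixel's ray), 0 where there is no reading), "fx", "fy", "cx", "cy" (pixels), "rvec" (rotation vector, rad) and "tvec" (3), from world to camera coordinates, as OpenCV has them. Camera axes: x right, y down, z forward; pixel columns grow to the right and rows downward; lengths in m; the calibration is good to about 2 mm. A picture is of the moment at which its call begins.
- order.hand_in(): hands the job in; it is judged then, once.
The state is a dict: "time_s": time; "joint_positions": joint angles; "qvel": joint speeds; "tau": joint torques, N m; "position": TCP position; "tcp_rot": TCP orientation; "force": force on the tool from outside, world axes, zero at the start; "moment": the same for the moment, N m; "opening": opening from 0.0 (shut) to 1.0 (fully open); "grasp_force": force on a finger pad.
Only numpy, scipy, OpenCV 4.12 (cv2) and the standard library are available. Lean on these libraries where they do the work, as an engineer would, in place of code of your own. Each camera call takes 0.05 s, during which the arm holds its last target. There are 200 camera calls.

## Working session

There is one attempt and no reset: what is moved stays moved. The work goes in short steps, Python scripts to look and compute and a tool call to move; the robot and the scene stay as the last step left them, time stands still between calls to the robot, and variables do not carry over. Pictures are saved under pics/ and viewed, at most 10 in all, crops included, and the job is handed in when it is done.

Besides the shell and the picture viewer there is one more tool, called after ">>>" as name([rows], argument=value, ...), one row to a line, values as JSON. drive_tool: Moves the arm, as the interface text tells. Scaled input: -1 to 1 covers 0.12 m each way for a shift and 1.5 rad each way for a turn. Its arguments: {"type":"object","properties":{"steps":{"type":"array"}},"required":["steps"]}

```bash
mkdir -p pics; ls; cat > h.py <<'E'
import numpy as np, cv2
from rig import read_state, optics, order, bot
def cap(n):
    c=optics.capture(n); c['R']=cv2.Rodrigues(np.array(c['rvec'],float))[0]; c['t']=np.array(c['tvec'],float).ravel(); return c
def world(c,u,v,d=None):
    d=c['range_z'][int(v),int(u)] if d is None else d
    p=np.array([(u-c['cx'])/c['fx'],(v-c['cy'])/c['fy'],1])*d
    return c['R'].T@(p-c['t'])
def cloud(c):
    v,u=np.mgrid[0:400,0:640]; d=c['range_z']
    p=np.stack([(u-c['cx'])/c['fx']*d,(v-c['cy'])/c['fy']*d,d],-1)
    return (p-c['t'])@c['R']
def plane(c,u,v,z):
    r=c['R'].T@np.array([(u-c['cx'])/c['fx'],(v-c['cy'])/c['fy'],1]); o=-c['R'].T@c['t']
    return o+r*(z-o[2])/r[2]
E
python3 - <<'E'
from h import *
a=cap('scene');b=cap('top')
cv2.imwrite('pics/scene.png',a['color']);cv2.imwrite('pics/top.png',b['color'])
print(read_state()); print(bot.hold_point_z)
E
```

```text
pics
{'time_s': 0.1, 'joint_positions': array([-7.61150072e+01,  3.02729854e+01,  8.21493226e+01,  1.85569656e-04,
        6.76898663e+01, -1.02283657e+01]), 'qvel': array([-0.07131953, -0.12726173, -0.1828538 ,  0.0238558 , -0.01570853,
       -0.00240348]), 'tau': array([-2.79398328e-04, -4.40985382e+01, -1.77150643e+01,  6.35057688e-02,
        5.33761270e-02, -3.90886009e-05]), 'position': array([ 0.25519492, -0.56979997,  0.22167497]), 'tcp_rot': array([[ 9.12739535e-01,  4.08541702e-01, -4.66913840e-04],
       [ 4.08541819e-01, -9.12737622e-01,  1.90131888e-03],
       [ 3.50598223e-04, -1.92616274e-03, -9.99998083e-01]]), 'force': array([-0.45482857, -0.07758221, -0.74993001]), 'moment': array([ 0.01673575, -0.00933961, -0.01111678]), 'grasp_force': 0.0, 'opening': 1.0034087344153446}
0.0187
```

View pics/scene.png

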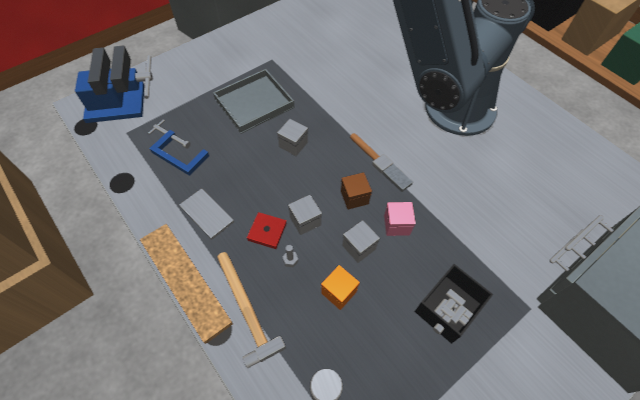

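View pics/top.png

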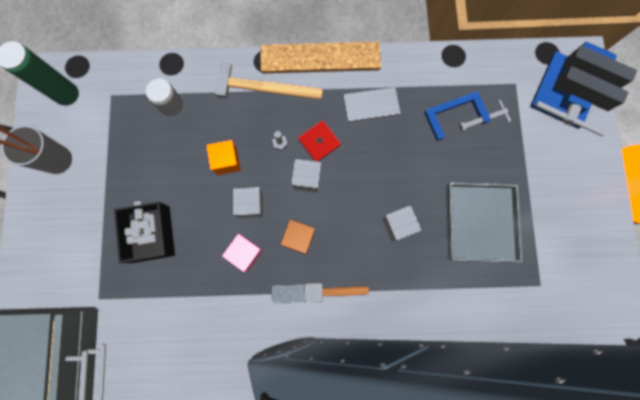

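Top view candidates: bare-metal tins at (247,201), (307,173) and (403,223). The look-alikes are orange (222,156), pink (241,252), brown (298,236) and a flat plate at (372,104). The tray is at (485,222) and the black bin at (145,232). I'll measure the three grey ones and the tray.

```bash
python3 - <<'E'
from h import *
C={'top':cap('top'),'scene':cap('scene')}
seeds=[(247,201),(307,173),(403,223)]
t=C['top']
for s in seeds: print('seed',world(t,*s).round(4))
for n,c in C.items():
    P=cloud(c); hsv=cv2.cvtColor(c['color'],cv2.COLOR_BGR2HSV)
    m=((P[...,2]>.05)&(P[...,2]<.085)&(c['range_z']>0)&(P[...,0]>.3)&(P[...,0]<.9)&(abs(P[...,1])<.6)).astype(np.uint8)
    m=cv2.morphologyEx(m,cv2.MORPH_OPEN,np.ones((3,3)))
    k,l,st,ce=cv2.connectedComponentsWithStats(m)
    for i in range(1,k):
        if st[i,4]<60: continue
        q=P[l==i]; z=np.median(q[:,2]); top=q[q[:,2]>z-.006]
        cs=cv2.findContours((l==i).astype(np.uint8),0,1)[0][0][:,0]
        w=np.array([plane(c,u,v,z)[:2] for u,v in cs],np.float32)
        r=cv2.minAreaRect(w*1000)
        print(n,ce[i].round(),'sat',int(np.median(hsv[l==i][:,1])),'z',z.round(4),'rect',np.round(r[0],1),np.round(r[1],1),round(r[2],1))
P=cloud(t)
for nm,(u0,u1,v0,v1) in dict(tray=(440,530,175,270),bin=(105,180,195,270)).items():
    q=P[v0:v1,u0:u1].reshape(-1,3)
    w=q[(q[:,2]>.02)&(q[:,2]<.2)]
    print(nm,len(w),cv2.minAreaRect((w[:,:2]*1000).astype(np.float32)),np.percentile(w[:,2],[50,95]))
print('trayfloor',world(t,485,222),'bench',world(t,350,200))
print([plane(t,u,v,.03).round(3)[:2] for u,v in [(450,184),(518,185),(522,262),(448,261)]])
big=cv2.resize(t['color'][130:280,190:540],None,fx=2.2,fy=2.2); cv2.imwrite('pics/crop.png',big)
E
```

```text
seed [0.5309 0.1581 0.0636]
seed [0.5906 0.0223 0.0654]
seed [ 0.4711 -0.1866  0.0649]
top [62. 84.] sat 125 z 0.0655 rect [822.4 593.5] [27.7 43. ] 75.3
top [166. 101.] sat 8 z 0.07 rect [772.9 343.5] [34.2 59.1] 39.4
top [221. 156.] sat 255 z 0.0639 rect [637.7 216.7] [63.4 61.3] 9.3
top [ 55. 153.] sat 8 z 0.0672 rect [655.3 595.8] [46.1 20.4] 4.5
top [306. 174.] sat 24 z 0.0638 rect [589.   25.4] [59.9 61.9] 81.3
top [246. 202.] sat 24 z 0.0641 rect [529.8 160.1] [61.3 58.4] 0.3
top [144. 206.] sat 15 z 0.0673 rect [526.7 386.5] [ 8.6 36.2] 8.0
top [161. 223.] sat 8 z 0.0667 rect [486.3 349.5] [99.5 15.9] 9.6
top [119. 233.] sat 17 z 0.0659 rect [463.2 431.4] [123.   37.8] 3.2
top [402. 223.] sat 24 z 0.0639 rect [ 471.4 -185.5] [59.7 62.3] 19.5
top [297. 237.] sat 145 z 0.0641 rect [448.   47.4] [60.  60.1] 68.8
top [241. 253.] sat 31 z 0.0643 rect [416.2 171.7] [61.2 60.1] 53.5
scene [111.  96.] sat 150 z 0.0664 rect [ 806.8 -589.4] [36.2 46.1] 64.6
scene [293. 131.] sat 18 z 0.0632 rect [ 478.3 -183.4] [67.8 65.5] 19.7
scene [357. 186.] sat 162 z 0.0635 rect [454.   49.3] [66.
[... 264 characters left out ...]
5.5 386.6] [15.7 99.3] 6.7
scene [340. 284.] sat 195 z 0.0635 rect [644.2 218.3] [62.6 61.8] 9.9
scene [567. 310.] sat 9 z 0.0677 rect [309.  550.4] [101.9  25.7] 89.0
scene [441. 320.] sat 8 z 0.0656 rect [529.8 403.2] [ 21.2 100.4] 13.1
tray 894 ((472.6207275390625, -382.7996826171875), (162.3948211669922, 180.77830505371094), 86.3360366821289) [0.02842603 0.03156695]
bin 2332 ((474.6995849609375, 396.00628662109375), (133.36476135253906, 102.83766174316406), 8.30260181427002) [0.04272406 0.07126329]
trayfloor [ 0.47457042 -0.39516181  0.0010496 ] bench [ 0.53729389 -0.07820517 -0.00142165]
[array([ 0.563, -0.31 ]), array([ 0.556, -0.468]), array([ 0.379, -0.457]), array([ 0.386, -0.29 ])]
```

View pics/crop.png

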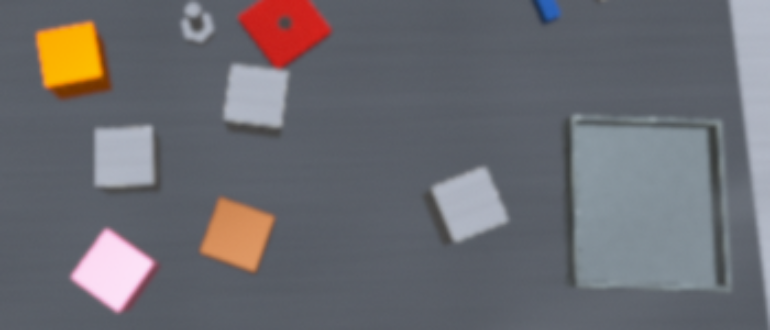

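The crop confirms three plain bare-metal tins: left at crop (125,157), middle at (256,97) and right at (469,205). The tray is empty at (648,205), and the colored cubes are distinct. The two views agree to a few mm. First I travel to above the left tin.

>>> drive_tool([
  [87,0.6,-0.73,0,0,0,0.28],
  [87,0.6,-0.73,0,0,0,0.28],
  [87,0.6,-0.73,0,0,0,0.28],
  [87,0.6,-0.73,0,0,0,0.28],
])

```text
time_s: 0.6
position: [0.2857, -0.4583, 0.2225]
tcp_rot: [[1.0, 0.003, -0.001], [0.003, -1.0, 0.002], [-0.001, -0.002, -1.0]]
force: [0.0, -0.7, 0.0]
opening: 0.999
grasp_force: 0.0
```

>>> drive_tool([
  [87,0.4,-1,0,0,0,0],
  [87,0.4,-1,0,0,0,0],
  [87,0.4,-1,0,0,0,0],
])

```text
time_s: 0.9
position: [0.3335, -0.3395, 0.2224]
tcp_rot: [[1.0, 0.004, -0.0], [0.004, -1.0, 0.001], [-0.0, -0.001, -1.0]]
force: [0.2, -0.4, -0.4]
opening: 1.004
grasp_force: 0.0
```

>>> drive_tool([
  [87,0.4,-1,0,0,0,0],
  [87,0.4,-1,0,0,0,0],
  [87,0.4,-1,0,0,0,0],
  [87,0.4,-1,0,0,0,0],
])

```text
time_s: 1.3
position: [0.382, -0.2191, 0.2226]
tcp_rot: [[1.0, 0.007, 0.0], [0.007, -1.0, 0.001], [0.0, -0.001, -1.0]]
force: [-0.3, -0.7, 0.2]
opening: 0.999
grasp_force: 0.0
```

>>> drive_tool([
  [87,0.4,-1,0,0,0,0],
  [87,0.4,-1,0,0,0,0],
  [87,0.4,-1,0,0,0,0],
])

```text
time_s: 1.6
position: [0.4306, -0.101, 0.2228]
tcp_rot: [[1.0, 0.002, 0.002], [0.002, -1.0, -0.001], [0.002, 0.001, -1.0]]
force: [-0.3, -0.2, -0.1]
opening: 0.997
grasp_force: 0.0
```

>>> drive_tool([
  [87,0.4,-1,0,0,0,0],
  [87,0.4,-1,0,0,0,0],
  [87,0.4,-1,0,0,0,0],
])

```text
time_s: 1.9
position: [0.4797, 0.0198, 0.2229]
tcp_rot: [[1.0, 0.004, 0.003], [0.004, -1.0, -0.001], [0.003, 0.001, -1.0]]
force: [-0.6, -0.8, -0.6]
opening: 0.999
grasp_force: 0.0
```

>>> drive_tool([
  [87,0.4,-1,0,0,0,0],
  [87,0.4,-1,0,0,0,0],
  [87,0.4,-1,0,0,0,0],
  [87,0.4,-1,0,0,0,0],
  [87,0.4,-1,0,0,0,0],
])

```text
time_s: 2.4
position: [0.5261, 0.1381, 0.2222]
tcp_rot: [[1.0, 0.002, 0.0], [0.002, -1.0, -0.001], [0.0, 0.001, -1.0]]
force: [-0.7, -0.7, -0.8]
opening: 0.997
grasp_force: 0.0
```

```bash
cat > w.py <<'E'
from h import *
def tins(n='wrist'):
    c=cap(n); P=cloud(c); hsv=cv2.cvtColor(c['color'],cv2.COLOR_BGR2HSV)
    m=((abs(P[...,2]-.064)<.012)&(c['range_z']>0)&(hsv[...,1]<70)).astype(np.uint8)
    m=cv2.morphologyEx(m,cv2.MORPH_OPEN,np.ones((5,5)))
    k,l,st,ce=cv2.connectedComponentsWithStats(m)
    for i in range(1,k):
        if st[i,4]<200: continue
        z=np.median(P[l==i][:,2])
        cs=cv2.findContours((l==i).astype(np.uint8),0,1)[0][0][:,0]
        w=np.array([plane(c,u,v,z)[:2] for u,v in cs],np.float32)
        r=cv2.minAreaRect(w*1000)
        print(n,ce[i].round(),st[i,4],'z',z.round(4),np.round(r[0],1),np.round(r[1],1),round(r[2],1))
    return c
E
python3 - <<'E'
from w import *
c=tins(); cv2.imwrite('pics/w1.png',c['color']); print(read_state()['position'],read_state()['force'])
E
```

```text
wrist [451. 104.] 4917 z 0.0637 [593.8  24.7] [62.3 59.6] 81.0
wrist [299. 170.] 4103 z 0.0636 [534.9 158.7] [60.9 59.5] 0.6
wrist [104. 212.] 1681 z 0.0642 [488.1 350.5] [102.3  28.9] 9.4
wrist [ 19. 215.] 1747 z 0.0635 [497.4 424.6] [ 52.8 116.4] 59.8
wrist [627. 232.] 1438 z 0.0633 [ 470.3 -163.1] [66.1 25.4] 15.5
wrist [290. 275.] 2300 z 0.0637 [419.8 169.7] [58.1 58. ] 53.4
[0.52553221 0.13760619 0.22222586] [ 0.42687211 -1.33943879 -0.22058666]
```

View pics/w1.png

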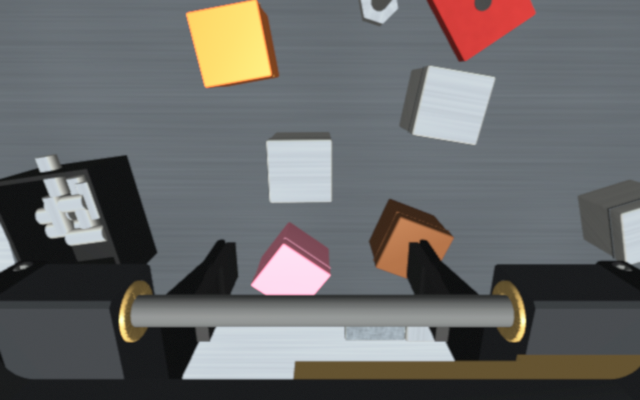

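The wrist view shows the left tin at (299,170), the middle at (451,104) and the right at (620,225). Pink (290,275), brown (410,240) and orange (232,43) are the look-alikes. The positions agree with the other views, so I align and descend.

>>> drive_tool([
  [87,0.07,-0.18,0.0,0,0,0],
  [87,0.07,-0.18,0.4,0,0,0],
  [87,0.07,-0.18,0.7,0,0,0],
  [87,0.07,-0.18,0.9,0,0,0],
  [87,0.07,-0.18,0.9,0,0,0],
])

```text
time_s: 2.95
position: [0.5306, 0.1583, 0.1114]
tcp_rot: [[1.0, -0.001, -0.008], [-0.001, -1.0, -0.001], [-0.008, 0.001, -1.0]]
force: [-0.6, -0.5, -1.0]
opening: 1.004
grasp_force: 0.0
```

>>> drive_tool([
  [87,0,0,0.15,0,0,0],
  [87,0,0,0.3,0,0,0],
  [87,0,0,0.45,0,0,0],
  [87,0,0,0.6,0,0,0],
  [87,0,0,0.7,0,0,0],
  [87,0,0,0.72,0,0,0],
  [87,0,0,0.72,0,0,0],
])

```text
time_s: 3.65
position: [0.5338, 0.1602, 0.0287]
tcp_rot: [[1.0, 0.0, 0.001], [0.0, -1.0, 0.0], [0.001, -0.0, -1.0]]
force: [0.0, -0.0, 0.0]
opening: 1.002
grasp_force: 0.0
```

>>> drive_tool([
  [50,0,0,0,0,0,0],
  [50,0,0,0,0,0,0],
  [50,0,0,0,0,0,0],
  [50,0,0,0,0,0,0],
  [50,0,0,0,0,0,0],
  [50,0,0,0,0,0,0],
])

```text
time_s: 4.25
position: [0.5333, 0.1607, 0.0285]
tcp_rot: [[1.0, 0.001, 0.0], [0.001, -1.0, -0.0], [0.0, 0.0, -1.0]]
force: [-0.7, -1.3, 2.8]
opening: 0.686
grasp_force: 30.0
```

>>> drive_tool([
  [50,0,0,-0.05,0,0,0],
  [50,0,0,-0.15,0,0,0],
  [50,0,0,-0.3,0,0,0],
  [50,0,0,-0.45,0,0,0],
  [50,0,0,-0.6,0,0,0],
  [50,0,0,-0.7,0,0,0],
  [50,0,0,-0.75,0,0,0],
  [50,0,0,-0.75,0,0,0],
])

```text
time_s: 5.05
position: [0.5336, 0.1608, 0.1191]
tcp_rot: [[1.0, 0.001, 0.002], [0.001, -1.0, 0.0], [0.002, -0.0, -1.0]]
force: [0.4, 0.2, -1.7]
opening: 0.69
grasp_force: 30.0
```

>>> drive_tool([
  [50,0,0,0,0,0,0],
  [50,0,0,0,0,0,0],
  [50,0,0,0,0,0,0],
  [50,0,0,0,0,0,0],
])

```text
time_s: 5.45
position: [0.5328, 0.1607, 0.1175]
tcp_rot: [[1.0, 0.001, -0.001], [0.001, -1.0, -0.0], [-0.001, 0.0, -1.0]]
force: [-0.1, -0.1, -1.4]
opening: 0.683
grasp_force: 30.0
```

>>> drive_tool([
  [50,0,0,0,0,0,0],
  [50,0,0,0,0,0,0],
  [50,0,0,0,0,0,0],
  [50,0,0,0,0,0,0],
])

```text
time_s: 5.85
position: [0.5332, 0.1607, 0.1182]
tcp_rot: [[1.0, 0.001, 0.0], [0.001, -1.0, 0.0], [0.0, -0.0, -1.0]]
force: [-0.4, 0.3, -1.1]
opening: 0.689
grasp_force: 30.0
```

>>> drive_tool([
  [50,0,0,0,0,0,0],
  [50,0,0,0,0,0,0],
  [50,0,0,0,0,0,0],
  [50,0,0,0,0,0,0],
])

```text
time_s: 6.25
position: [0.5332, 0.1607, 0.1182]
tcp_rot: [[1.0, 0.001, 0.0], [0.001, -1.0, 0.0], [0.0, -0.0, -1.0]]
force: [-0.5, 0.4, -1.4]
opening: 0.688
grasp_force: 30.0
```

Light (about 1.2 N). Back down, release, and rise.

>>> drive_tool([
  [50,0,0,0.2,0,0,0],
  [50,0,0,0.4,0,0,0],
  [50,0,0,0.55,0,0,0],
  [50,0,0,0.65,0,0,0],
  [50,0,0,0.7,0,0,0],
  [50,0,0,0.73,0,0,0],
  [50,0,0,0.75,0,0,0],
  [50,0,0,0.75,0,0,0],
])

```text
time_s: 7.05
position: [0.5337, 0.1608, 0.0287]
tcp_rot: [[1.0, 0.001, 0.001], [0.001, -1.0, 0.0], [0.001, -0.0, -1.0]]
force: [0.2, 0.5, -0.2]
opening: 0.687
grasp_force: 30.0
```

>>> drive_tool([
  [50,0,0,0,0,0,0],
  [60,0,0,0,0,0,0],
  [70,0,0,0,0,0,0],
  [87,0,0,0,0,0,0],
  [87,0,0,0,0,0,0],
  [87,0,0,0,0,0,0],
  [87,0,0,0,0,0,0],
])

```text
time_s: 7.75
position: [0.5332, 0.1607, 0.0282]
tcp_rot: [[1.0, 0.001, 0.0], [0.001, -1.0, -0.0], [0.0, 0.0, -1.0]]
force: [-1.0, 0.1, 0.2]
opening: 0.986
grasp_force: 0.0
```

>>> drive_tool([
  [87,0,0,-0.15,0,0,0],
  [87,0,0,-0.4,0,0,0],
  [87,0,0,-0.7,0,0,0],
  [87,0,0,-1,0,0,0],
  [87,0,0,-1,0,0,0],
])

```text
time_s: 8.25
position: [0.5368, 0.1612, 0.153]
tcp_rot: [[1.0, 0.001, 0.011], [0.001, -1.0, 0.001], [0.011, -0.001, -1.0]]
force: [0.9, 0.4, -0.0]
opening: 1.003
grasp_force: 0.0
```

>>> drive_tool([
  [87,0.4,0.9,-0.5,0,0,0.1],
  [87,0.4,0.9,-0.5,0,0,0.1],
  [87,0.4,0.9,-0.5,0,0,0.1],
  [87,0.4,0.9,-0.5,0,0,0.1],
  [87,0.4,0.9,-0.5,0,0,0.1],
])

```text
time_s: 8.75
position: [0.5806, 0.0524, 0.2074]
tcp_rot: [[0.989, -0.15, -0.002], [-0.15, -0.989, 0.001], [-0.002, -0.0, -1.0]]
force: [-1.3, -0.2, 0.4]
opening: 0.997
grasp_force: 0.0
```

```bash
python3 - <<'E'
from w import *
c=tins(); tins('top');tins('scene'); s=read_state(); print(s['position'],s['tcp_rot'].round(3),s['force'])
E
```

```text
wrist [261.  68.] 376 z 0.0726 [683.8  84.4] [16.6 15. ] 78.9
wrist [352. 163.] 4511 z 0.0637 [594.2  22.5] [59.1 60.2] 81.2
wrist [218. 236.] 2742 z 0.0635 [536.4 158.4] [62.6 62.7] 89.9
wrist [585. 241.] 3061 z 0.0637 [ 481.2 -184.5] [62.4 63.7] 19.8
wrist [235. 348.] 2204 z 0.0637 [419.6 169.8] [57.8 58.2] 53.8
top [118. 228.] 221 z 0.0663 [478.8 443. ] [86.6 12.6] 8.3
top [402. 223.] 720 z 0.0637 [ 471.3 -185.4] [59.6 62.3] 19.3
scene [305. 210.] 586 z 0.0637 [594.9  26.8] [64.5 61.6] 80.1
scene [362. 238.] 640 z 0.0635 [536.3 163.3] [63.7 62.1] 0.1
scene [605. 347.] 596 z 0.0645 [309.6 639.3] [ 17.2 161.7] 0.2
[0.57957631 0.05397667 0.2067615 ] [[ 0.989 -0.147 -0.004]
 [-0.147 -0.989  0.001]
 [-0.004 -0.    -1.   ]] [-1.24845827  0.02864824 -0.4906553 ]
```

>>> drive_tool([
  [87,0.13,0.22,0.1,0,0,0],
  [87,0.13,0.22,0.4,0,0,0],
  [87,0.13,0.22,0.7,0,0,0],
  [87,0.13,0.22,0.9,0,0,0],
  [87,0.13,0.22,0.9,0,0,0],
])

```text
time_s: 9.4
position: [0.5886, 0.026, 0.0958]
tcp_rot: [[0.989, -0.147, -0.01], [-0.147, -0.989, 0.002], [-0.011, -0.0, -1.0]]
force: [-0.3, -0.5, -0.5]
opening: 0.994
grasp_force: 0.0
```

>>> drive_tool([
  [87,0,0,0.15,0,0,0],
  [87,0,0,0.3,0,0,0],
  [87,0,0,0.45,0,0,0],
  [87,0,0,0.55,0,0,0],
  [87,0,0,0.6,0,0,0],
  [87,0,0,0.6,0,0,0],
])

```text
time_s: 10.0
position: [0.5926, 0.0247, 0.028]
tcp_rot: [[0.989, -0.148, -0.001], [-0.148, -0.989, 0.0], [-0.001, -0.0, -1.0]]
force: [0.5, -0.2, -0.3]
opening: 1.002
grasp_force: 0.0
```

>>> drive_tool([
  [50,0,0,0,0,0,0],
  [50,0,0,0,0,0,0],
  [50,0,0,0,0,0,0],
  [50,0,0,0,0,0,0],
  [50,0,0,0,0,0,0],
  [50,0,0,0,0,0,0],
])

```text
time_s: 10.6
position: [0.5931, 0.0242, 0.0286]
tcp_rot: [[0.989, -0.149, 0.001], [-0.149, -0.989, -0.0], [0.001, 0.0, -1.0]]
force: [-0.5, -0.5, 3.0]
opening: 0.688
grasp_force: 30.0
```

>>> drive_tool([
  [50,0,0,-0.05,0,0,0],
  [50,0,0,-0.15,0,0,0],
  [50,0,0,-0.3,0,0,0],
  [50,0,0,-0.45,0,0,0],
  [50,0,0,-0.6,0,0,0],
  [50,0,0,-0.7,0,0,0],
  [50,0,0,-0.75,0,0,0],
  [50,0,0,-0.75,0,0,0],
])

```text
time_s: 11.4
position: [0.5932, 0.0243, 0.1191]
tcp_rot: [[0.989, -0.149, 0.002], [-0.149, -0.989, -0.0], [0.002, -0.0, -1.0]]
force: [-0.3, 0.7, -1.4]
opening: 0.684
grasp_force: 30.0
```

>>> drive_tool([
  [50,0,0,0,0,0,0],
  [50,0,0,0,0,0,0],
  [50,0,0,0,0,0,0],
  [50,0,0,0,0,0,0],
])

```text
time_s: 11.8
position: [0.5924, 0.0244, 0.1175]
tcp_rot: [[0.989, -0.149, -0.001], [-0.149, -0.989, 0.0], [-0.001, -0.0, -1.0]]
force: [-0.3, 0.2, -1.1]
opening: 0.681
grasp_force: 30.0
```

>>> drive_tool([
  [50,0,0,0,0,0,0],
  [50,0,0,0,0,0,0],
  [50,0,0,0,0,0,0],
  [50,0,0,0,0,0,0],
])

```text
time_s: 12.2
position: [0.5928, 0.0243, 0.1182]
tcp_rot: [[0.989, -0.149, 0.0], [-0.149, -0.989, -0.0], [0.0, 0.0, -1.0]]
force: [-0.6, 0.6, -1.3]
opening: 0.686
grasp_force: 30.0
```

>>> drive_tool([
  [50,0,0,0,0,0,0],
  [50,0,0,0,0,0,0],
  [50,0,0,0,0,0,0],
  [50,0,0,0,0,0,0],
])

```text
time_s: 12.6
position: [0.5928, 0.0243, 0.1182]
tcp_rot: [[0.989, -0.149, 0.0], [-0.149, -0.989, -0.0], [0.0, 0.0, -1.0]]
force: [0.4, -0.0, -0.1]
opening: 0.689
grasp_force: 30.0
```

Light as well. Return it and go to the right tin.

>>> drive_tool([
  [50,0,0,0.2,0,0,0],
  [50,0,0,0.4,0,0,0],
  [50,0,0,0.55,0,0,0],
  [50,0,0,0.65,0,0,0],
  [50,0,0,0.7,0,0,0],
  [50,0,0,0.73,0,0,0],
  [50,0,0,0.75,0,0,0],
  [50,0,0,0.75,0,0,0],
])

```text
time_s: 13.4
position: [0.5934, 0.0243, 0.0289]
tcp_rot: [[0.989, -0.149, 0.002], [-0.149, -0.989, -0.0], [0.002, 0.0, -1.0]]
force: [0.6, -0.1, -0.9]
opening: 0.683
grasp_force: 30.0
```

>>> drive_tool([
  [50,0,0,0,0,0,0],
  [60,0,0,0,0,0,0],
  [70,0,0,0,0,0,0],
  [87,0,0,0,0,0,0],
  [87,0,0,0,0,0,0],
  [87,0,0,0,0,0,0],
  [87,0,0,0,0,0,0],
])

```text
time_s: 14.1
position: [0.5928, 0.0243, 0.0282]
tcp_rot: [[0.989, -0.149, 0.0], [-0.149, -0.989, -0.0], [0.0, 0.0, -1.0]]
force: [-0.4, 0.3, -0.6]
opening: 0.98
grasp_force: 0.0
```

>>> drive_tool([
  [87,0,0,-0.15,0,0,0],
  [87,0,0,-0.4,0,0,0],
  [87,0,0,-0.7,0,0,0],
  [87,0,0,-1,0,0,0],
  [87,0,0,-1,0,0,0],
])

```text
time_s: 14.6
position: [0.5965, 0.0239, 0.1534]
tcp_rot: [[0.989, -0.148, 0.011], [-0.148, -0.989, -0.002], [0.011, -0.0, -1.0]]
force: [1.4, 0.2, 0.4]
opening: 1.001
grasp_force: 0.0
```

>>> drive_tool([
  [87,-0.36,0.98,-0.5,0,0,-0.33],
  [87,-0.36,0.98,-0.5,0,0,-0.33],
  [87,-0.36,0.98,-0.5,0,0,-0.33],
  [87,-0.36,0.98,-0.5,0,0,-0.33],
  [87,-0.36,0.98,-0.5,0,0,-0.33],
])

```text
time_s: 15.1
position: [0.5319, -0.0865, 0.2081]
tcp_rot: [[0.942, 0.337, -0.0], [0.337, -0.942, 0.0], [-0.0, -0.0, -1.0]]
force: [-0.2, 0.0, 0.8]
opening: 1.002
grasp_force: 0.0
```

>>> drive_tool([
  [87,-0.73,0.62,0,0,0,0],
  [87,-0.73,0.62,0,0,0,0],
  [87,-0.73,0.62,0,0,0,0],
  [87,-0.73,0.62,0,0,0,0],
])

```text
time_s: 15.5
position: [0.4746, -0.1861, 0.2073]
tcp_rot: [[0.942, 0.335, -0.001], [0.335, -0.942, 0.001], [-0.001, -0.002, -1.0]]
force: [-0.2, -0.2, -0.1]
opening: 1.002
grasp_force: 0.0
```

```bash
python3 - <<'E'
from w import *
c=tins(); tins('top');tins('scene'); s=read_state(); print(s['position'],s['tcp_rot'].round(3),s['force'])
cv2.imwrite('pics/w2.png',c['color'])
E
```

```text
wrist [325. 182.] 4369 z 0.0637 [ 476.1 -189.1] [60.3 59.6] 19.6
top [305. 174.] 709 z 0.0639 [589.1  26.5] [59.9 62. ] 81.5
top [245. 201.] 724 z 0.0641 [530.3 162.3] [61.1 58.4] 0.3
top [240. 253.] 731 z 0.0643 [416.8 172.5] [59.1 60.1] 53.5
scene [455. 105.] 200 z 0.0639 [63.7 12.4] [33.8 88.6] 9.4
scene [293. 131.] 451 z 0.0633 [ 477.5 -184. ] [65.6 64.8] 19.8
scene [305. 210.] 600 z 0.0636 [595.   28.2] [64.9 61.9] 81.1
scene [362. 238.] 666 z 0.0633 [536.  163.5] [63.5 62.5] 0.0
scene [595. 337.] 797 z 0.0643 [309.8 612.9] [212.8  20. ] 89.4
[ 0.47577945 -0.18389573  0.20769246] [[ 0.941  0.339 -0.   ]
 [ 0.339 -0.941  0.001]
 [ 0.    -0.001 -1.   ]] [ 0.26687497  0.03087119 -0.16110511]
```

View pics/w2.png

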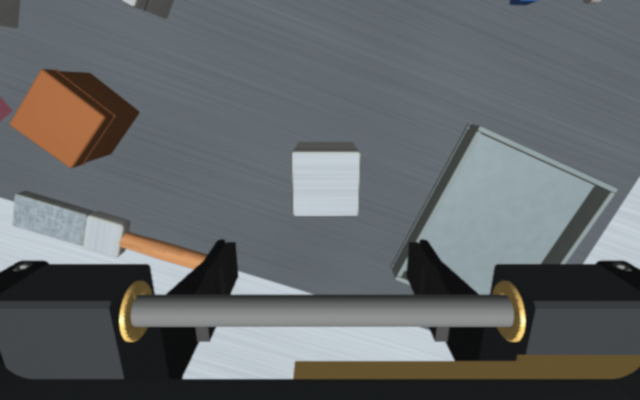

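The wrist view shows the right tin squared up at (325,182), with the tray rim clear at (395,270)–(475,127). Descend.

>>> drive_tool([
  [87,0,0.015,0.1,0,0,0],
  [87,0,0.015,0.4,0,0,0],
  [87,0,0.015,0.7,0,0,0],
  [87,0,0.015,0.9,0,0,0],
  [87,0,0.015,0.9,0,0,0],
])

```text
time_s: 16.15
position: [0.4739, -0.1843, 0.0965]
tcp_rot: [[0.94, 0.34, -0.007], [0.34, -0.94, 0.005], [-0.005, -0.007, -1.0]]
force: [-1.0, 0.0, -0.8]
opening: 0.998
grasp_force: 0.0
```

>>> drive_tool([
  [87,0,0,0.15,0,0,0],
  [87,0,0,0.3,0,0,0],
  [87,0,0,0.45,0,0,0],
  [87,0,0,0.55,0,0,0],
  [87,0,0,0.6,0,0,0],
  [87,0,0,0.6,0,0,0],
])

```text
time_s: 16.75
position: [0.4761, -0.1866, 0.0279]
tcp_rot: [[0.941, 0.339, -0.0], [0.339, -0.941, 0.0], [-0.0, -0.0, -1.0]]
force: [-0.4, 0.2, -1.0]
opening: 0.997
grasp_force: 0.0
```

>>> drive_tool([
  [50,0,0,0,0,0,0],
  [50,0,0,0,0,0,0],
  [50,0,0,0,0,0,0],
  [50,0,0,0,0,0,0],
  [50,0,0,0,0,0,0],
  [50,0,0,0,0,0,0],
])

```text
time_s: 17.35
position: [0.4767, -0.1877, 0.0286]
tcp_rot: [[0.941, 0.339, 0.002], [0.339, -0.941, -0.001], [0.001, 0.002, -1.0]]
force: [0.8, -0.9, 3.3]
opening: 0.687
grasp_force: 30.0
```

>>> drive_tool([
  [50,0,0,-0.05,0,0,0],
  [50,0,0,-0.15,0,0,0],
  [50,0,0,-0.3,0,0,0],
  [50,0,0,-0.45,0,0,0],
  [50,0,0,-0.6,0,0,0],
  [50,0,0,-0.7,0,0,0],
  [50,0,0,-0.75,0,0,0],
  [50,0,0,-0.75,0,0,0],
])

```text
time_s: 18.15
position: [0.476, -0.1868, 0.1188]
tcp_rot: [[0.941, 0.339, 0.001], [0.339, -0.941, -0.0], [0.001, 0.001, -1.0]]
force: [-0.5, -0.8, -7.0]
opening: 0.686
grasp_force: 30.0
```

>>> drive_tool([
  [50,0,0,0,0,0,0],
  [50,0,0,0,0,0,0],
  [50,0,0,0,0,0,0],
  [50,0,0,0,0,0,0],
])

```text
time_s: 18.55
position: [0.4757, -0.1867, 0.1176]
tcp_rot: [[0.941, 0.339, -0.001], [0.339, -0.941, 0.001], [-0.001, -0.001, -1.0]]
force: [-0.3, 0.5, -6.0]
opening: 0.685
grasp_force: 30.0
```

>>> drive_tool([
  [50,0,0,0,0,0,0],
  [50,0,0,0,0,0,0],
  [50,0,0,0,0,0,0],
  [50,0,0,0,0,0,0],
  [50,0,0,0,0,0,0],
  [50,0,0,0,0,0,0],
])

```text
time_s: 19.15
position: [0.476, -0.1869, 0.1182]
tcp_rot: [[0.941, 0.339, 0.0], [0.339, -0.941, -0.0], [0.0, 0.0, -1.0]]
force: [-0.4, 0.3, -5.5]
opening: 0.689
grasp_force: 30.0
```

Heavy (about 6 N): the right tin goes in the tray.

>>> drive_tool([
  [50,-0.05,0.1,0,0,0,0.03],
  [50,-0.1,0.3,0,0,0,0.09],
  [50,-0.15,0.5,0,0,0,0.15],
  [50,-0.22,0.7,0,0,0,0.21],
  [50,-0.28,0.84,0,0,0,0.26],
  [50,-0.3,0.9,0,0,0,0.28],
  [50,-0.3,0.9,0,0,0,0.28],
])

```text
time_s: 19.85
position: [0.4786, -0.3024, 0.118]
tcp_rot: [[0.997, -0.076, 0.001], [-0.076, -0.997, -0.001], [0.001, 0.001, -1.0]]
force: [0.2, 0.1, -6.1]
opening: 0.686
grasp_force: 30.0
```

>>> drive_tool([
  [50,0,0.1,0,0,0,0],
  [50,0.01,0.25,0,0,0,0],
  [50,0.01,0.45,0,0,0,0],
  [50,0.02,0.6,0,0,0,0],
  [50,0.02,0.68,0,0,0,0],
  [50,0.02,0.68,0,0,0,0],
  [50,0.02,0.68,0,0,0,0],
])

```text
time_s: 20.55
position: [0.4745, -0.3814, 0.1178]
tcp_rot: [[0.997, -0.075, -0.001], [-0.075, -0.997, 0.002], [-0.001, -0.002, -1.0]]
force: [0.5, 0.9, -6.1]
opening: 0.691
grasp_force: 30.0
```

```bash
python3 - <<'E'
from w import *
s=read_state(); print(s['position'],s['force'],s['grasp_force'])
c=cap('wrist'); cv2.imwrite('pics/w3.png',c['color'])
for n in ('wrist','top','scene'):
    P=cloud(cap(n)).reshape(-1,3)
    m=(abs(P[:,0]-.475)<.075)&(abs(P[:,1]+.382)<.065)&(P[:,2]<.02); q=P[m]
    b=P[(abs(P[:,0]-.56)<.03)&(abs(P[:,1]+.2)<.03)&(abs(P[:,2])<.02)]
    wl=P[(abs(P[:,0]-.475)<.12)&(abs(P[:,1]+.382)<.11)&(abs(P[:,2]-.03)<.006)]
    print(n,len(q),np.median(q[:,2]) if len(q) else 0,'bench',np.median(b[:,2]) if len(b) else 0, len(wl), cv2.minAreaRect((wl[:,:2]*1000).astype(np.float32)) if len(wl)>5 else '')
E
```

```text
[ 0.47452737 -0.38139111  0.11777473] [ 0.50642174  0.89769841 -6.08925805] 29.99850593972951
wrist 17331 0.004740460292031576 bench 9.590315342134025e-05 4958 ((487.764404296875, -386.0730895996094), (160.4303436279297, 155.1182098388672), 86.56038665771484)
top 69 0.004899318495665047 bench 0.00043516385456781893 110 ((555.5634765625, -324.0512390136719), (34.213748931884766, 67.82776641845703), 34.75320816040039)
scene 1397 0.0049118395117837554 bench 0.0005493994265092783 381 ((475.44287109375, -383.1318054199219), (164.7272186279297, 180.87872314453125), 86.42864227294922)
```

View pics/w3.png

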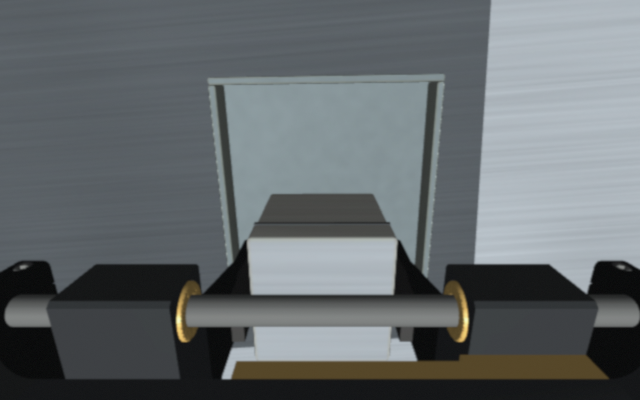

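The tin is held upright at (322,300), centred between the tray walls at (225,·) and (432,·). The floor measures about 4.8 mm. Lower gently.

>>> drive_tool([
  [50,0,0,0.15,0,0,0],
  [50,0,0,0.3,0,0,0],
  [50,0,0,0.45,0,0,0],
  [50,0,0,0.57,0,0,0],
  [50,0,0,0.65,0,0,0],
  [50,0,0,0.68,0,0,0],
  [50,0,0,0.7,0,0,0],
  [50,0,0,0.7,0,0,0],
])

```text
time_s: 21.55
position: [0.4753, -0.3826, 0.0344]
tcp_rot: [[0.997, -0.074, 0.0], [-0.074, -0.997, -0.001], [0.001, 0.001, -1.0]]
force: [-0.7, -0.7, -6.5]
opening: 0.688
grasp_force: 30.0
```

>>> drive_tool([
  [50,0,0,0.004,0,0,0],
  [50,0,0,0.008,0,0,0],
  [50,0,0,0.01,0,0,0],
  [50,0,0,0.01,0,0,0],
  [50,0,0,0.01,0,0,0],
])

```text
time_s: 22.05
position: [0.4753, -0.3826, 0.0337]
tcp_rot: [[0.997, -0.074, 0.001], [-0.074, -0.997, -0.001], [0.001, 0.001, -1.0]]
force: [-0.2, -0.2, -1.5]
opening: 0.688
grasp_force: 30.0
```

Contact: the load has transferred. Release, rise, and move away.

>>> drive_tool([
  [50,0,0,0.003,0,0,0],
  [60,0,0,0.003,0,0,0],
  [70,0,0,0.003,0,0,0],
  [87,0,0,0.003,0,0,0],
  [87,0,0,0.003,0,0,0],
  [87,0,0,0.003,0,0,0],
  [87,0,0,0.003,0,0,0],
])

```text
time_s: 22.75
position: [0.4751, -0.3823, 0.0324]
tcp_rot: [[0.997, -0.074, 0.0], [-0.074, -0.997, 0.0], [0.0, -0.0, -1.0]]
force: [-0.2, -0.1, -0.4]
opening: 0.981
grasp_force: 0.0
```

>>> drive_tool([
  [87,0,0,-0.1,0,0,0],
  [87,0,0,-0.3,0,0,0],
  [87,0,0,-0.6,0,0,0],
  [87,0,0,-0.85,0,0,0],
  [87,0,0,-1,0,0,0],
  [87,0,0,-1,0,0,0],
])

```text
time_s: 23.35
position: [0.4767, -0.384, 0.1566]
tcp_rot: [[0.997, -0.074, 0.005], [-0.074, -0.997, -0.006], [0.006, 0.006, -1.0]]
force: [0.3, 0.6, 0.5]
opening: 0.998
grasp_force: 0.0
```

>>> drive_tool([
  [87,-0.6,0.6,-0.8,0,0,0],
  [87,-0.6,0.6,-0.8,0,0,0],
  [87,-0.6,0.6,-0.8,0,0,0],
  [87,-0.6,0.6,-0.8,0,0,0],
  [87,-0.6,0.6,-0.8,0,0,0],
])

```text
time_s: 23.85
position: [0.3973, -0.4486, 0.2481]
tcp_rot: [[0.997, -0.076, 0.0], [-0.076, -0.997, 0.001], [-0.0, -0.001, -1.0]]
force: [-0.1, 0.8, -0.1]
opening: 1.0
grasp_force: 0.0
```

```bash
python3 - <<'E'
from w import *
c=tins('top'); tins('scene'); a=cap('scene'); cv2.imwrite('pics/end.png',a['color'])
P=cloud(a); m=(P[...,2]>.06)&(abs(P[...,0]-.475)<.06)&(abs(P[...,1]+.382)<.06)&(P[...,2]<.08); q=P[m]; print(len(q),np.median(q,0))
s=read_state(); print(s['position'],s['force'],s['opening'])
E
```

```text
top [305. 174.] 701 z 0.0639 [589.   26.6] [59.9 62.1] 81.4
top [245. 201.] 720 z 0.064 [530.3 162.3] [61.1 58.4] 0.3
top [490. 221.] 783 z 0.0684 [ 469.8 -376.7] [64.2 60.9] 85.3
top [119. 242.] 230 z 0.067 [448.9 438.6] [92.5 12.2] 8.3
top [240. 253.] 730 z 0.0642 [416.9 172.6] [58.9 60.1] 53.5
top [ 85. 329.] 222 z 0.0633 [265.8 502.2] [12.5 77.8] 89.7
top [101. 372.] 321 z 0.0589 [177.7 465. ] [ 12.2 107.2] 89.9
scene [253.  88.] 414 z 0.0683 [ 476.5 -373.8] [74.2 65.3] 85.1
scene [305. 210.] 560 z 0.0637 [595.   27.8] [63.9 61.4] 80.6
scene [362. 238.] 658 z 0.0635 [536.4 163.4] [63.1 62.5] 1.3
scene [582. 325.] 575 z 0.0633 [308.5 583.6] [167.2  18.3] 88.8
376 [ 0.47486054 -0.3766961   0.06837444]
[ 0.39792927 -0.44681167  0.2465278 ] [-0.84784416 -0.09355972 -0.07842596] 0.9996956791848625
```

View pics/end.png

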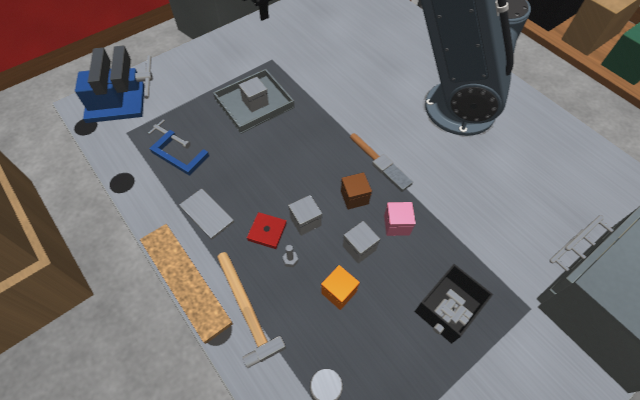

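The heavy tin stands in the tray at (253,92). The two light ones are back where they stood at (305,210) and (361,238), within about 2 mm, and the arm is clear.

```bash
python3 -c "
from rig import order; print(order.hand_in())"
```

```text
the job is handed in; nothing more can be done
None
```

I lifted and held all three tins left to right: the left and middle ones were light and are back upright where they stood, the heavy right one is upright in the tray, and the job is handed in at about 24 s with the arm clear.

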